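# Pack the pencil gift box and wedge its dovetailed lid on

### The job

Pack the pencil gift box: put the eraser in with the pencils, then enter the lid's narrow end at the wide mouth of the dovetailed way and slide it along until it wedges tight. Go by feel, because how far it runs differs with the wood: push firmly, with about 15 N, and never over 18 N, let go, and leave the ink tin, the stamp and the tape roll alone.

Things in the scene. Friction and masses are not known exactly. Their poses are not given: they have to be found in the camera images.
- pencil_box: Open pine box, 166 long (x), 108 wide, fixed on an 8 mm packing board. Origin: under its middle, on the table. x runs along the way from the wide mouth (-x) to the narrow end (+x), z up. Cavity 146 x 54, floor z 14; its ledges and end walls are z 38, the lid lies on them between two rails with tops z 48, open at both ends. Two pencils, 8 high, lie in it at y -26 to -8 mm; the rest is free.
- box_rail: The +y rail, part of the box (its origin: the box's). Both rails converge by 40 mm per m: at the ledges the way is 80 wide at the mouth, 66.7 at the narrow end. They lean in 25 deg over the lid (dovetail), so it must enter at the mouth. The wood moves: this rail stands up to 0.9 mm in or out, too little to measure but it shifts the place where the lid wedges by 11 mm either way.
- box_mouth (a point): Point at ledge level (z 38) in the middle of the wide mouth, at x -83 mm of the box.
- lid: Loose pine lid, 178 long (x), 9 thick, 0.10 to 0.16 kg. Origin: underside, mid length. Narrow leading end +x (66.2 wide underneath), wide end -x (80.5 wide); edges bevelled 25 deg, wider below. Lies face up. In the way it slides with under 2 N, with play (1.6 mm either side when 40 mm short), until it wedges with its origin within 12 mm of the box's; then force climbs within 1 mm and it stays.
- lid_bar (a point): Middle of the finger bar across the lid's top: 14 thick (x), 46 long (y), 17 high (z 9 to 26 above the lid's underside), at x -46 mm of the lid. A lid held or pushed a little to one side beds on one rail first and can be loose again when let go; easing off and pressing the bar once more from behind, to the same force, beds it on both.
- eraser: Loose teal eraser, 19 x 44 x 11 mm (x, y, z), 20 g. Origin: centre of its underside.
- ink_tin: Bystander: round ink-pad tin, 62 across, 20 high. Origin: centre of its underside.
- stamp: Bystander: rubber stamp with a turned light wooden handle, 35 x 50 x 74 mm, standing. Origin: centre of its underside.
- tape_roll: Bystander: blue roll of paper tape lying flat, 54 across, 15 high. Origin: centre of its underside.
Mind the look-alikes: they are no part of the job. Of the things that look like the pencil_box, the larger one is meant.

How it is judged:
By the outcome, as a careful person would: the job done as asked, in the order asked, and still so for the second after the job is handed in, with the robot touching nothing.
It also fails if it takes over 72 s, if anything falls off the work surface, if the arm or the gripper's body presses on something with over 40 N, if the wrist force passes 120 N, or if a joint passes its speed limit or range.

### The arm

A 6-joint arm with a two-finger parallel gripper is mounted at the origin on a cart in front of the work surface, level with it; the furniture and walls round the work are solid. World frame = base frame: x ahead of the robot, y to its left, z up, the work surface at z = 0. Lengths are in mm, angles in rad, forces in N, time in s.
With the tool pointing down it reaches from about 375 to 975 mm from the base axis. Payload 3.8 kg.
Tool frame: the origin (TCP) lies between the finger pads; the fingertips stand robot.nose_length ahead of it and the grasp point (between the pads) lies 6 mm ahead of it (robot.nose_length is the distance from the TCP to the fingertips, in mm); x points along the fingers, y is the direction in which the jaws open and shut, and the axes are right-handed (so a half turn about x gives the same grasp; the last joint's range is limited). The gripper opens to 85 mm and grips with 20 to 120 N. Pads are 22 mm wide; open, the fingers measure 114 mm over their backs; the gripper's body (76 mm by 85 mm) begins 54 mm behind the grasp point. The pads swing forward as they close: fully open they stand 13 mm farther back than shut.
Start: joints at [1.287, 0.264, 1.604, -0, 1.274, -0.037], TCP at [164.902, 654.542, 256.28] pointing down, gripper open.
Joint ranges: [-2.63, 2.63], [-0.94, 2.18], [0.31, 2.57], [-1.31, 4.45], [0, 2.66], [-2.55, 2.55]. Speed limits (rad/s): [2.57, 2.57, 3.14, 3.14, 3.14, 3.14].

### API

Orientations are given as a 3x3 rotation matrix whose columns are the frame's x, y, z axes.
In Python, from bench import robot gives the robot as it stands. The module is installed in compiled form; this text tells all that it offers. Calls block until the motion is done:
- robot.move_to(position, orientation): joint-space move of the TCP to a pose.
- robot.line_to(position, ori=None, velocity=150): straight line of the TCP; ori=None keeps the orientation; velocity is the mean speed in mm/s.
- robot.goto_joints(angles): joint-space move.
- robot.move_gripper(opening, newtons=None): finger opening in mm; newtons is the grip in N (None keeps the last); returns when the fingers have stopped.
- robot.dwell(seconds).
- robot.inverse_kinematics(position, orientation): joint angles nearest the present ones, or None.
- robot.get_obs(): the state.
- robot.snapshot(name): name is "scene" or "top" or "wrist"; returns a dict with "image" (420x560x3 uint8, blue, green, red), "fx", "fy", "cx", "cy" (pixels), "k1" (the pictures are not rectified: a ray, as slopes to the right and down, at radius r is drawn at 1 + k1 r^2 times it, then the intrinsics apply), "rvec" (rotation vector, rad) and "tvec" (3), from world to camera coordinates, as OpenCV has them; the wrist camera has in their place "tool_from_camera" (4x4, takes a point from camera to tool coordinates, whose origin is the TCP and whose axes are the tool frame's). Camera axes: x right, y down, z forward; pixel columns grow to the right and rows downward; lengths in mm; the calibration is good to about 2 mm. A picture is of the moment at which its call begins: read the wrist's pose just before it. There is no depth.
A pose or a line that the arm cannot do raises robot.Unreachable and nothing moves.
- robot.job_done(): hands the job in, once; it reports no verdict.
The state is a dict: "t": time; "joint_positions": joint angles; "joint_velocities": joint speeds; "tau": joint torques, N m; "eef_pos": TCP position; "tcp_rot": TCP orientation; "ft_force": force on the tool from outside, world axes, zero at the start; "ft_torque": the same for the moment, N m; "opening": finger opening in mm.
Only numpy, scipy, OpenCV 4.12 (cv2) and the standard library are available. Lean on these libraries where they do the work, as an engineer would, in place of code of your own. Each camera call takes 0.05 s, during which the arm holds its last target.

## Working session

There is one attempt and no reset: what is moved stays moved. The work goes in short steps, each a Python script; the robot and the scene stay as the last script left them, time stands still between calls to the robot, and variables do not carry over. Pictures are saved under pics/ and viewed, and the job is handed in when it is done.

```bash
mkdir -p pics; ls
python3 - <<'E'
from bench import robot
import cv2
o=robot.get_obs();print(o['t'],o['eef_pos'],o['opening'],robot.nose_length)
print(o['tcp_rot'])
for n in ['scene','top','wrist']:
    s=robot.snapshot(n);cv2.imwrite(f'pics/{n}0.png',s['image'])
    print(n,{k:v for k,v in s.items() if k!='image'})
E
```

```text
pics
0.0 [164.71106589 653.91302514 254.96195067] 85.37450767971474 25.0
[[-6.26079486e-04  2.44269220e-01  9.69707253e-01]
 [-2.12954506e-03  9.69704919e-01 -2.44270006e-01]
 [-9.99997537e-01 -2.21796773e-03 -8.69300476e-05]]
scene {'fx': 484.37571571438576, 'fy': 484.37571571438576, 'cx': 284.12228421584746, 'cy': 212.52788270711068, 'k1': 0.05127188467784583, 'rvec': array([ 2.20157352, -0.46448669,  0.25418502]), 'tvec': array([-571.03697764,  119.42351689, 1086.96630717])}
top {'fx': 393.50602911815895, 'fy': 393.50602911815895, 'cx': 280.6651988706876, 'cy': 207.43881320408008, 'k1': -0.010934274015739142, 'rvec': array([ 2.17309124, -2.1166263 ,  0.15464942]), 'tvec': array([-154.49961523,  574.59187779,  844.19549683])}
wrist {'fx': 358.88666162918753, 'fy': 358.88666162918753, 'cx': 278.69954024825546, 'cy': 207.7135217152481, 'k1': -0.04894434922278265, 'tool_from_camera': array([[-1.11027781e-03, -3.13976601e-01,  9.49430072e-01,
        -1.16889923e+02],
       [ 9.99999359e-01, -5.58230419e-04,  9.84807447e-04,
         1.29459169e-01],
       [ 2.20794252e-04,  9.49430557e-01,  3.13977020e-01,
        -8.10171353e+01],
       [ 0.00000000e+00,  0.00000000e+00,  0.00000000e+00,
         1.00000000e+00]])}
```

View pics/scene0.png

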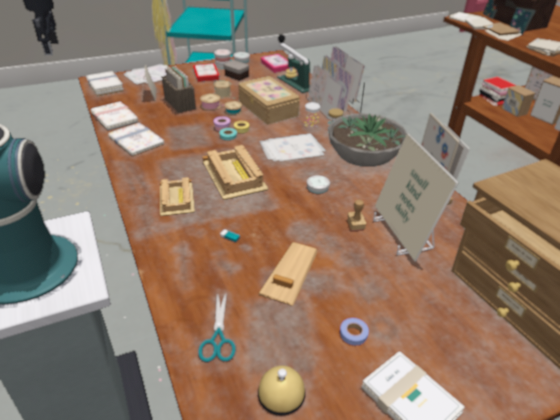

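View pics/top0.png

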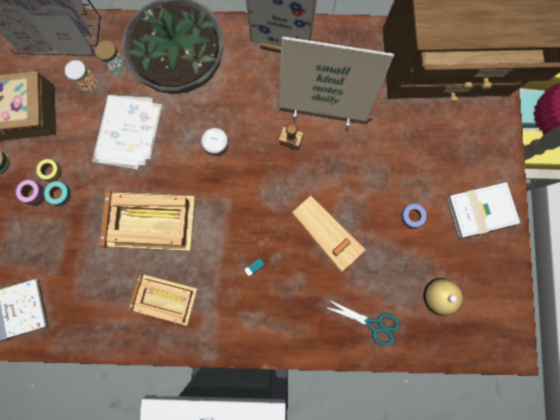

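View pics/wrist0.png

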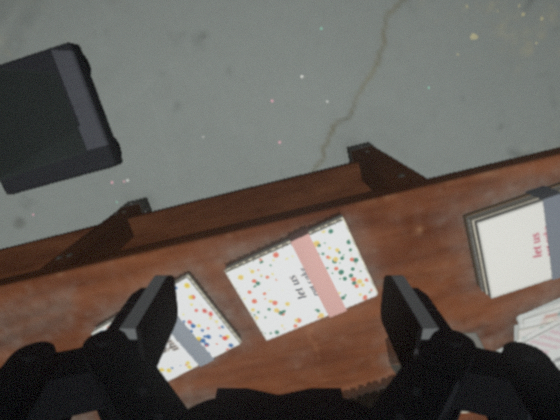

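The top picture shows a large box at about (150,221) and a small look-alike box at (165,299). The teal and white eraser is at (254,267), and the lid is at (328,232) with its bar at (341,247). The stamp is at (291,137), the ink tin at (214,141) and the tape roll at (414,215). The teal ring at (56,193) and the scissors handles share the eraser's colour, but neither is a block. I'll check the choice in close crops.

```bash
cat > h.py <<'E'
import numpy as np, cv2
from bench import robot
def undist(s,uv):
    uv=np.atleast_2d(np.asarray(uv,float))
    K=np.array([[s['fx'],0,s['cx']],[0,s['fy'],s['cy']],[0,0,1]])
    return cv2.undistortPoints(uv.reshape(-1,1,2),K,np.array([s['k1'],0,0,0,0.])).reshape(-1,2)
def cam(s,obs=None):
    if 'rvec' in s:
        R=cv2.Rodrigues(s['rvec'])[0]; return R.T, -R.T@s['tvec']
    T=s['tool_from_camera'];Rt=np.array(obs['tcp_rot'])
    return Rt@T[:3,:3], np.array(obs['eef_pos'])+Rt@T[:3,3]
def ray(s,uv,obs=None):
    R,c=cam(s,obs);n=undist(s,uv);d=np.c_[n,np.ones(len(n))]@R.T
    return c,d
def onz(s,uv,z,obs=None):
    c,d=ray(s,uv,obs);return c+d*((z-c[2])/d[:,2])[:,None]
def proj(s,P,obs=None):
    R,c=cam(s,obs);p=(np.atleast_2d(P)-c)@R
    K=np.array([[s['fx'],0,s['cx']],[0,s['fy'],s['cy']],[0,0,1]])
    return cv2.projectPoints(p,np.zeros(3),np.zeros(3),K,np.array([s['k1'],0,0,0,0.]))[0].reshape(-1,2)
def down(yaw):  # tool x down, jaw axis y at yaw
    x=np.array([0,0,-1.]);y=np.array([np.cos(yaw),np.sin(yaw),0]);return np.c_[x,y,np.cross(x,y)]
E
python3 - <<'E'
from h import *
t=cv2.imread('pics/top0.png')
def crop(im,x,y,w,h,k): return cv2.resize(im[y:y+h,x:x+w],None,fx=k,fy=k,interpolation=cv2.INTER_CUBIC)
a=crop(t,90,180,120,80,5);cv2.imwrite('pics/c_box.png',a)
cv2.imwrite('pics/c_lid.png',crop(t,230,185,150,100,5))
s=robot.snapshot('top')
for n,uv,z in [('box',(150,221),40),('small',(165,299),20),('lid',(328,232),9),('bar',(341,247),26),('eraser',(254,267),11),('tin',(214,141),20),('stamp',(291,137),30),('tape',(414,215),15),('edge',(260,370),0)]: print(n,onz(s,uv,z).round(0))
E
```

```text
box [[540. 154.  40.]]
small [[368. 114.  20.]]
lid [[ 529. -250.    9.]]
bar [[ 494. -278.   26.]]
eraser [[444. -82.  11.]]
tin [[736.  23.  20.]]
stamp [[ 748. -159.   30.]]
tape [[ 573. -449.   15.]]
edge [[ 217. -103.    0.]]
```

View pics/c_box.png

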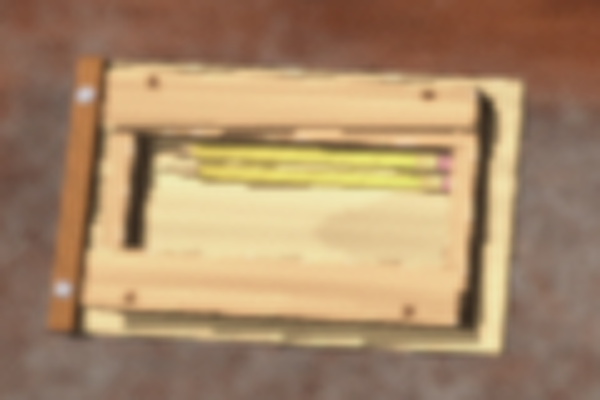

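View pics/c_lid.png

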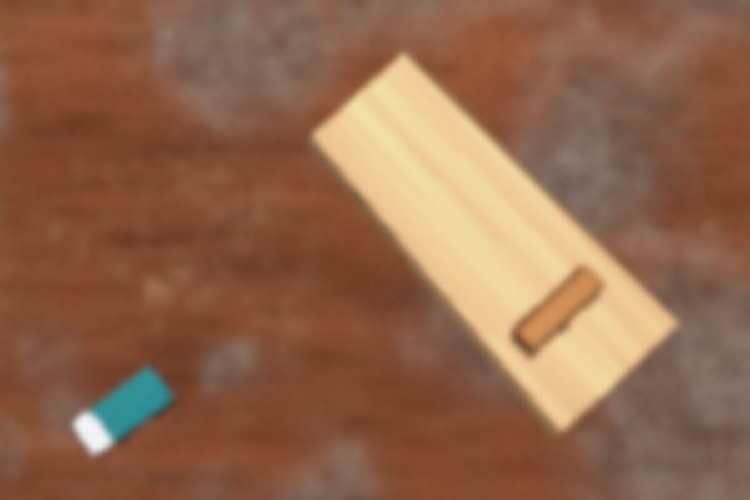

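The crops confirm the choice. The large box's way is wider at its right end (world -y), so box x points along about +Y, and the pencils lie on its far side, which fits box -y. There is a brown batten across its left end. The lid's bar is near its lower-right wide end, and its narrow end is upper-left. Next I'll take close wrist views.

Run:
```python
from h import *
import pickle
D={}
def look(n,p,yaw):
    robot.move_to(p,down(yaw)); o=robot.get_obs(); s=robot.snapshot('wrist'); D[n]=(s,o)
    cv2.imwrite(f'pics/w_{n}.png',s['image']); print(n,o['t'],o['eef_pos'].round(1),o['ft_force'].round(2))
look('box',[470,150,230],np.pi/2)
look('eraser',[400,-82,200],np.pi/2)
look('lid',[460,-250,230],np.pi/2)
pickle.dump(D,open('views.pkl','wb'))
```

```text
box 2.3167 [470.1 150.6 230.2] [-0.13  0.55  0.1 ]
eraser 3.3333 [400.7 -81.5 200.4] [0.09 0.02 0.53]
lid 4.1333 [ 459.7 -248.6  229.2] [-1.24  0.1  -0.29]
```

View pics/w_box.png

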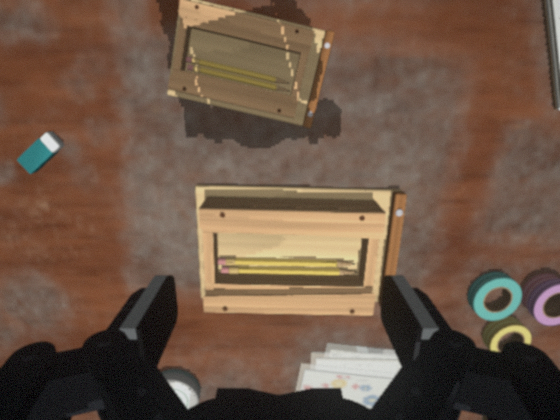

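View pics/w_eraser.png

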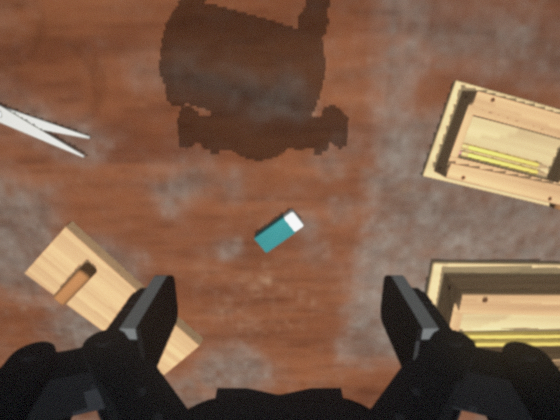

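View pics/w_lid.png

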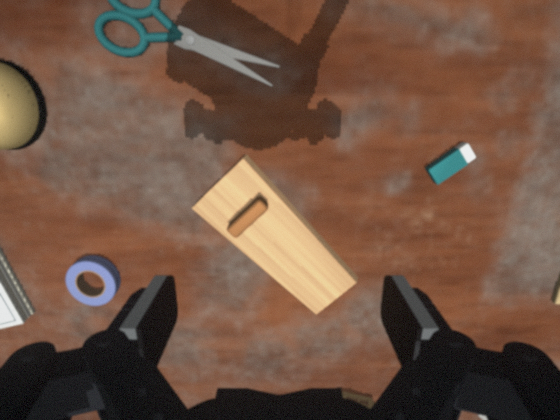

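The wrist views show the box outline from about (200,188) to (400,315) with the batten at (397,230), the eraser at (279,231), and the lid with corners near (247,156), (193,208), (318,313) and (356,281). Next I'll measure the eraser and lid by colour and zoom in on the box.

Run:
```python
from h import *
import pickle
D=pickle.load(open('views.pkl','rb'))
s,o=D['box'];im=s['image']
a=cv2.resize(im[170:330,180:420],None,fx=3.3,fy=3.3,interpolation=cv2.INTER_CUBIC);cv2.imwrite('pics/zbox.png',a)
def ang(a): return np.degrees(np.arctan2(a[1],a[0]))
for n in ['box','eraser','lid']:
    s,o=D[n];im=s['image'];hsv=cv2.cvtColor(im,cv2.COLOR_BGR2HSV)
    x0,y0={'box':(10,120),'eraser':(240,200),'lid':(415,130)}[n]
    m=cv2.inRange(hsv,(80,80,40),(100,255,255))|cv2.inRange(hsv,(0,0,170),(180,60,255))
    k=np.zeros_like(m);k[y0:y0+70,x0:x0+75]=m[y0:y0+70,x0:x0+75]
    c=max(cv2.findContours(k,cv2.RETR_EXTERNAL,cv2.CHAIN_APPROX_NONE)[0],key=cv2.contourArea)
    w=onz(s,c.reshape(-1,2),11,o)[:,:2].astype(np.float32)
    print(n,'eraser',cv2.minAreaRect(w))
s,o=D['lid'];im=s['image'];hsv=cv2.cvtColor(im,cv2.COLOR_BGR2HSV)
m=cv2.inRange(hsv,(12,40,140),(30,200,255));m[:140]=0;m[330:]=0;m[:,:170]=0;m[:,370:]=0
c=max(cv2.findContours(m,cv2.RETR_EXTERNAL,cv2.CHAIN_APPROX_NONE)[0],key=cv2.contourArea)
q=cv2.approxPolyDP(cv2.convexHull(c),6,True).reshape(-1,2)
print(q.tolist());w=onz(s,q,9,o);print(w.round(1))
for i in range(len(q)): print(np.linalg.norm(w[i]-w[i-1]).round(1),end=' ')
m=cv2.inRange(hsv,(5,110,80),(15,255,255));b=np.zeros_like(m);b[190:242,222:275]=m[190:242,222:275]
c=max(cv2.findContours(b,cv2.RETR_EXTERNAL,cv2.CHAIN_APPROX_NONE)[0],key=cv2.contourArea)
print(cv2.minAreaRect(onz(s,c.reshape(-1,2),26,o)[:,:2].astype(np.float32)))
cv2.imwrite('pics/zlid.png',cv2.resize(im[140:330,170:370],None,fx=3,fy=3,interpolation=cv2.INTER_CUBIC))
```

```text
box eraser ((445.40179443359375, -79.65794372558594), (19.713890075683594, 43.92522430419922), 37.94896697998047)
eraser eraser ((443.79925537109375, -81.41447448730469), (19.895933151245117, 44.212799072265625), 36.899330139160156)
lid eraser ((443.8911437988281, -82.78669738769531), (21.11486053466797, 45.019805908203125), 37.3777961730957)
[[247, 155], [357, 282], [314, 316], [191, 209]]
[[ 437.5 -277.6    9. ]
 [ 573.5 -164.1    9. ]
 [ 616.  -208.6    9. ]
 [ 491.2 -334.7    9. ]]
78.4 177.2 61.5 177.3 ((493.0246887207031, -277.8751220703125), (16.50263214111328, 49.03263854980469), 44.346092224121094)
```

View pics/zbox.png

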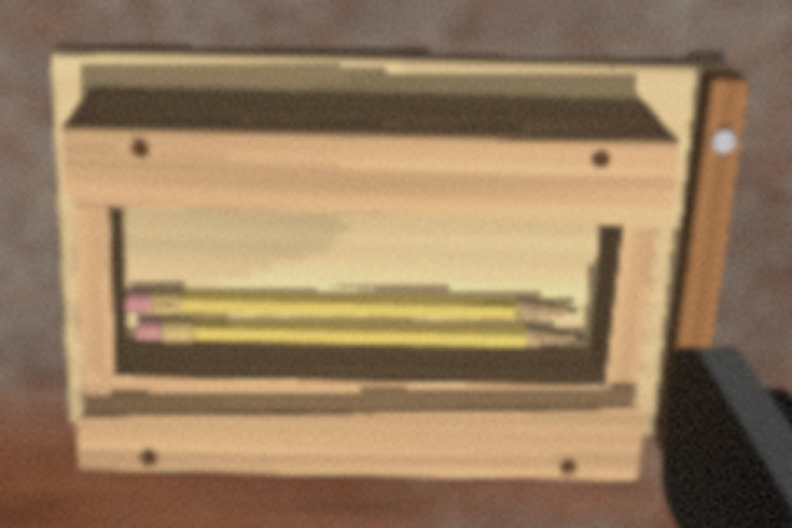

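View pics/zlid.png

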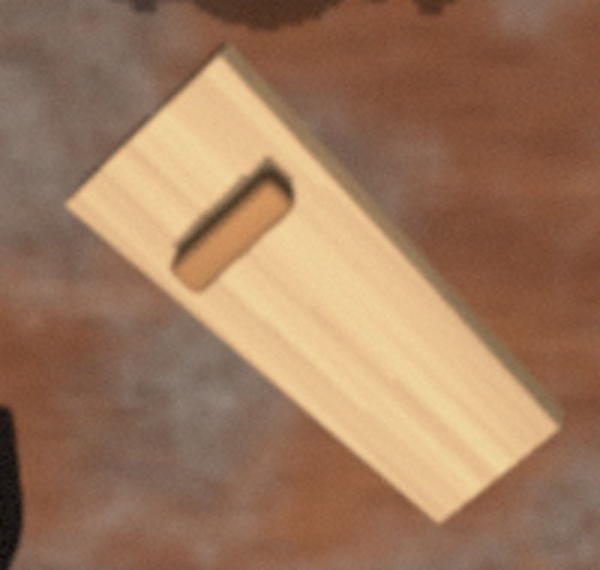

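The zoomed views show the box mouth on the left, with the rail outer corners clear at crop (65,127), (676,140), (78,470) and (640,480). The lid's bar is close to its wide upper-left end.

Run:
```python
from h import *
import pickle
D=pickle.load(open('views.pkl','rb'))
s,o=D['box']
f=lambda L:np.array(L)/3.3+[180,170]
R=onz(s,f([(65,127),(676,140),(640,480),(78,470)]),48,o);print(R.round(1), [np.linalg.norm(R[i]-R[i-1]).round(1) for i in range(4)],'ctr',R.mean(0).round(1))
d=(R[1]+R[2]-R[0]-R[3]);print('yaw',np.degrees(np.arctan2(d[1],d[0])), np.degrees(np.arctan2(*(R[1]-R[0])[[1,0]])),np.degrees(np.arctan2(*(R[2]-R[3])[[1,0]])))
C=onz(s,f([(110,207),(620,226),(606,382),(118,373)]),38,o);print(C.round(1),[np.linalg.norm(C[i]-C[i-1]).round(1) for i in range(4)],C.mean(0))
B=onz(s,f([(50,55),(697,68)]),8,o);print('board',B.round(1))
st=robot.snapshot('top')
# top view: rail outer corners crop(5x +90,180)
T=onz(st,np.array([(107,66),(484,88),(470,328),(82,308)])/5+[90,180],48);print('top',T.round(1),T.mean(0).round(1),[np.linalg.norm(T[i]-T[i-1]).round(1) for i in range(4)])
d=(T[1]+T[2]-T[0]-T[3]);print('yaw',np.degrees(np.arctan2(-d[1],-d[0])))
```

```text
[[488.9  81.7  48. ]
 [492.6 245.2  48. ]
 [599.8 245.   48. ]
 [596.1  77.8  48. ]] [np.float64(107.3), np.float64(163.6), np.float64(107.3), np.float64(167.2)] ctr [544.3 162.4  48. ]
yaw 88.71700668543562 88.71443692484904 88.71952163152031
[[516.   90.5  38. ]
 [521.9 234.8  38. ]
 [572.3 234.8  38. ]
 [569.1  89.7  38. ]] [np.float64(53.1), np.float64(144.5), np.float64(50.5), np.float64(145.1)] [544.82083151 162.43686175  38.        ]
board [[479.7  69.5   8. ]
 [483.7 262.1   8. ]]
top [[599.9 242.7  48. ]
 [594.3  72.   48. ]
 [486.9  71.6  48. ]
 [491.  244.1  48. ]] [543.  157.6  48. ] [np.float64(108.9), np.float64(170.8), np.float64(107.5), np.float64(172.5)]
yaw 88.3727194706532
```

The box centre comes out at about (544.5,162) with yaw 88.7°, and its sizes match. The eraser's long axis lies at 127°. I'll grip it by its ends, so the fingers fit along the cavity.

Run:
```python
from h import *
yw=np.radians(126.9)
robot.move_gripper(62,25);print(robot.nose_length)
robot.move_to([443.8,-81.5,90],down(yw))
o=robot.get_obs();print(o['t'],o['eef_pos'].round(1),o['ft_force'].round(2))
robot.line_to([443.8,-81.5,40]);s=robot.snapshot('wrist');cv2.imwrite('pics/e1.png',s['image'])
robot.line_to([443.8,-81.5,28],velocity=60)
o=robot.get_obs();print(o['t'],o['eef_pos'].round(1),o['ft_force'].round(2))
robot.move_gripper(38,25)
o=robot.get_obs();print(o['t'],o['opening'],o['ft_force'].round(2),robot.nose_length)
robot.line_to([443.8,-81.5,110])
o=robot.get_obs();print(o['t'],o['opening'],o['ft_force'].round(2))
s=robot.snapshot('wrist');cv2.imwrite('pics/e2.png',s['image'])
```

```text
25.0
5.4833 [445.3 -82.2  91.1] [ 0.09 -0.4  -0.78]
6.3667 [443.5 -81.4  27.7] [ 0.47 -0.03  0.04]
6.6667 43.25474279179096 [0.3  0.46 1.26] 25.0
7.3667 43.54998417909561 [-1.03 -0.13  0.14]
```

View pics/e2.png

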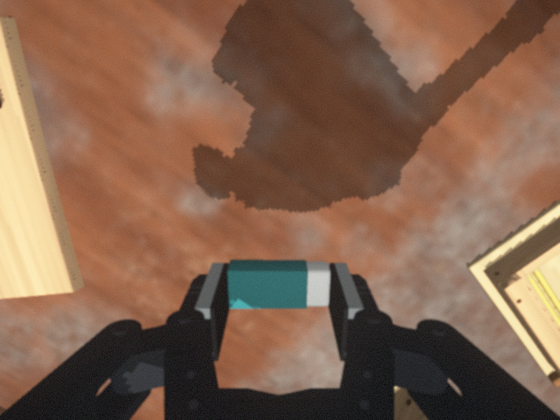

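The eraser is held by its ends, at about (278,285). I'll place it in the free half of the cavity, at box (0,+9.5).

```bash
cat >> h.py <<'E'
YB=np.radians(88.7); CB=np.array([544.5,162.0])
BX=np.array([np.cos(YB),np.sin(YB)]); BY=np.array([-np.sin(YB),np.cos(YB)])
def bw(x,y,z): return np.r_[CB+x*BX+y*BY,z]
E
python3 - <<'E'
from h import *
p=bw(0,9.5,0)
robot.move_to(np.r_[p[:2],125],down(YB))
o=robot.get_obs();print(o['t'],o['eef_pos'].round(1),p,o['ft_force'].round(2))
robot.line_to(np.r_[p[:2],60]);o=robot.get_obs();print(o['eef_pos'].round(1),o['ft_force'].round(2))
for z in (50,46,43):
    robot.line_to(np.r_[p[:2],z],velocity=60);o=robot.get_obs();print(o['t'],o['eef_pos'].round(1),o['ft_force'].round(2))
    if abs(o['ft_force'][2])>5: break
robot.move_gripper(60)
robot.line_to(np.r_[p[:2],140],velocity=200)
robot.move_to([470,150,230],down(np.pi/2))
o=robot.get_obs();print(o['t'],o['opening']);s=robot.snapshot('wrist');cv2.imwrite('pics/e3.png',s['image'])
import pickle;pickle.dump((s,o),open('e3.pkl','wb'))
cv2.imwrite('pics/e3z.png',cv2.resize(s['image'][170:330,180:420],None,fx=3.3,fy=3.3,interpolation=cv2.INTER_CUBIC))
E
```

```text
8.4833 [534.2 161.6 123.8] [535.00244521 162.21552967   0.        ] [-0.29 -0.62 -0.52]
[535.1 161.5  60.1] [0.59 0.51 0.26]
9.3833 [535.  162.2  50.1] [-1.12 -0.09  0.03]
9.6333 [534.8 162.2  45.8] [-0.3   0.51 -0.6 ]
9.8833 [534.8 162.2  42.8] [ 0.62 -0.32 -0.18]
11.35 59.94597829807792
```

View pics/e3z.png

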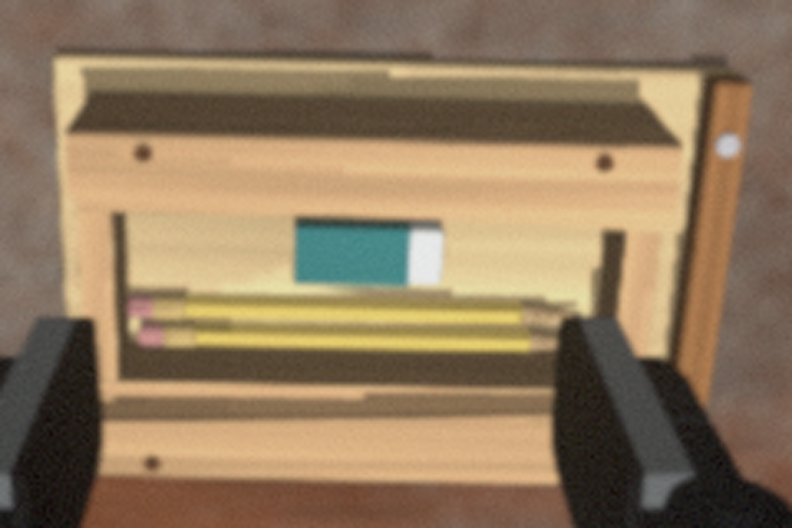

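The eraser lies flat in the free half, at crop (368,250), clear of the pencils. Now I'll grip the lid by its bar, with the jaws across the 14 mm thickness.

Run:
```python
from h import *
import pickle
s,o=pickle.load(open('e3.pkl','rb'));print('eraser seen',onz(s,np.array([[368,250]])/3.3+[180,170],25,o).round(1))
yw=np.radians(43)
robot.move_gripper(40,50)
P=[495,-277.5]
robot.move_to([*P,110],down(yw))
o=robot.get_obs();print(o['t'],o['eef_pos'].round(1),o['joint_positions'].round(2))
s=robot.snapshot('wrist');cv2.imwrite('pics/l1.png',s['image'])
robot.line_to([*P,55]);
robot.line_to([*P,38],velocity=60)
o=robot.get_obs();print(o['t'],o['eef_pos'].round(1),o['ft_force'].round(2))
robot.move_gripper(8,50)
o=robot.get_obs();print(o['t'],o['opening'],o['ft_force'].round(2))
robot.line_to([*P,60],velocity=80)
o=robot.get_obs();print(o['t'],o['opening'],o['eef_pos'].round(1),o['ft_force'].round(2))
robot.line_to([*P,130])
o=robot.get_obs();s=robot.snapshot('wrist');cv2.imwrite('pics/l2.png',s['image']);s2=robot.snapshot('scene');cv2.imwrite('pics/l2s.png',s2['image'])
pickle.dump((s,o),open('l2.pkl','wb'))
```

```text
eraser seen [[533.3 162.8  25. ]]
13.3667 [ 495.6 -276.8  110.4] [-0.55  0.2   1.97  0.    0.97 -1.31]
14.3667 [ 494.7 -277.3   37.6] [ 0.3  -0.02  0.08]
14.7167 12.5128169955357 [-0.11 -0.41  0.64]
15.1417 12.834005295533883 [ 495.7 -277.9   61.1] [ 0.28  0.33 -0.64]
```

View pics/l2.png

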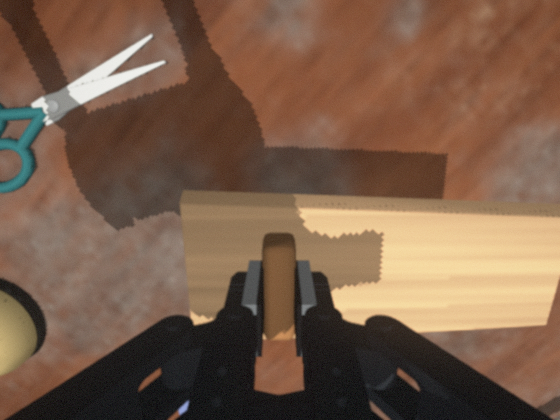

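View pics/l2s.png

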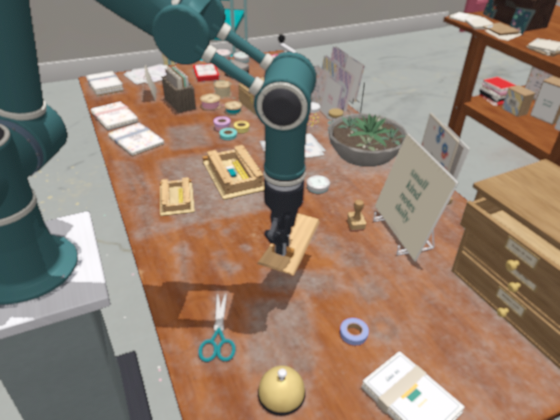

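The lid is lifted with its bar between the pads at (280,285), and the lid looks level. I'll measure how it sits in the hand.

Run:
```python
from h import *
import pickle
s,o=pickle.load(open('l2.pkl','rb'));im=s['image']
cv2.imwrite('pics/l2z.png',cv2.resize(im[180:345,170:560],None,fx=2,fy=2,interpolation=cv2.INTER_CUBIC))
R=np.array(o['tcp_rot']);p=np.array(o['eef_pos']);print(p)
f=lambda uv,z:((onz(s,uv,z,o)-p)@R).round(1)
print('top edge near',f([(190,203),(300,207),(430,211),(555,216)],p[2]-29))
print('far edge',f([(330,331),(430,330),(547,325)],p[2]-29))
print('bar',f([(279,234),(264,240),(295,240)],p[2]-12))
```

```text
[ 494.52953748 -277.19530304  129.37082598]
top edge near [[ 29.  -37.9 -35. ]
 [ 29.    9.1 -33.2]
 [ 29.   65.6 -31.3]
 [ 29.  123.1 -28.9]]
far edge [[ 29.   24.9  30.3]
 [ 29.   74.2  30.4]
 [ 28.9 134.1  28.9]]
bar [[ 12.    0.1 -27.7]
 [ 12.   -5.8 -25.2]
 [ 12.    6.3 -25.2]]
```

View pics/l2z.png

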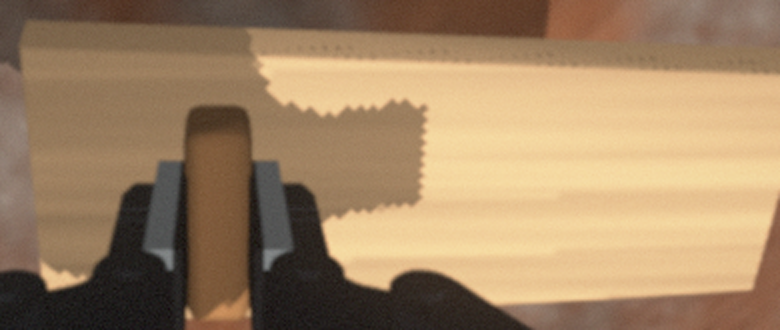

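The lid sits centred and aligned in the hand: its edges are symmetric within about 0.5 mm, and its leading end is 135 mm ahead of the TCP as expected. Next I'll move it to the mouth and enter it, watching the force.

Run:
```python
from h import *
import pickle
robot.move_to(bw(-250,0,125),down(YB))
o=robot.get_obs();print(o['t'],o['eef_pos'].round(1),o['ft_force'].round(2),o['opening'])
robot.line_to(bw(-243,0,79),velocity=120);robot.dwell(.1)
o=robot.get_obs();s=robot.snapshot('wrist');cv2.imwrite('pics/m1.png',s['image']);pickle.dump((s,o),open('m1.pkl','wb'))
print(o['t'],o['eef_pos'].round(1),o['ft_force'].round(2))
R=np.array(o['tcp_rot']);print(np.degrees(np.arctan2(R[1,1],R[0,1])),R[2])
st=robot.snapshot('top');cv2.imwrite('pics/m1t.png',cv2.resize(st['image'][160:300,80:320],None,fx=3,fy=3,interpolation=cv2.INTER_CUBIC))
```

```text
16.6583 [538.6 -88.3 124.5] [-0.22 -0.03 -1.99] 12.474619438105533
17.3 [539.8 -81.6  79.9] [ 0.61  0.36 -0.75]
88.65218917991848 [-9.99998483e-01 -4.08240880e-04  1.69344537e-03]
```

View pics/m1.png

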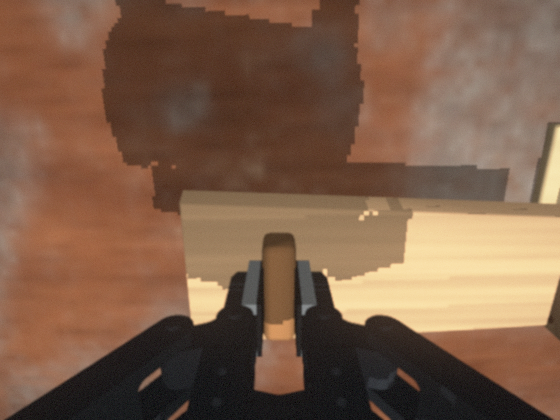

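View pics/m1t.png

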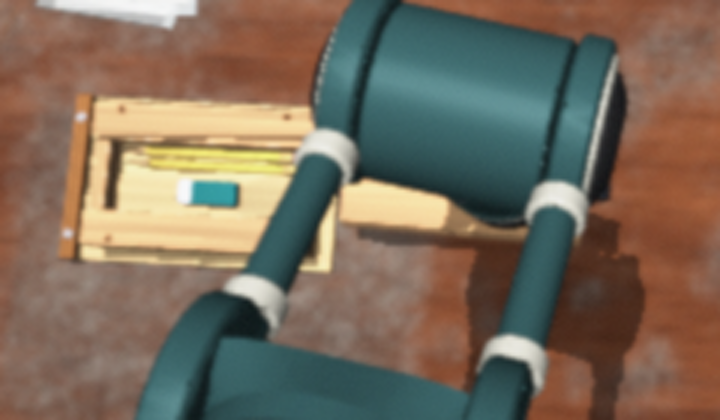

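The lid is lined up before the mouth, with its lead at wrist (555,265). I'll enter it in steps with force checks.

Run:
```python
from h import *
zs={-225:79,-210:78.5,-195:78,-180:78,-160:77.5,-145:77.5,-130:77,-118:77,-106:76.5}
for x,z in zs.items():
    robot.line_to(bw(x,0,z),velocity=70)
    o=robot.get_obs();f=o['ft_force'];e=o['eef_pos'];d=e[:2]-CB
    print(round(o['t'],2),x,(d@BX).round(1),(d@BY).round(1),e[2].round(1),f.round(1),o['opening'].round(1))
    if np.linalg.norm(f)>8: print('STOP');break
s=robot.snapshot('wrist');cv2.imwrite('pics/m2.png',s['image'])
```

```text
Traceback (most recent call last):
AttributeError: 'float' object has no attribute 'round'
```

Run:
```python
from h import *
zs={-210:78.5,-195:78,-180:78,-160:77.5,-145:77.5,-130:77,-118:77,-106:76.5}
for x,z in zs.items():
    robot.line_to(bw(x,0,z),velocity=70)
    o=robot.get_obs();f=o['ft_force'];e=o['eef_pos'];d=e[:2]-CB
    print(round(o['t'],2),x,(d@BX).round(1),(d@BY).round(1),e[2].round(1),f.round(1),round(o['opening'],1))
    if np.linalg.norm(f)>8: print('STOP');break
s=robot.snapshot('wrist');cv2.imwrite('pics/m2.png',s['image'])
```

```text
18.18 -210 -209.5 0.1 78.4 [-0.5 -0.4 -0.6] 12.7
18.54 -195 -194.5 0.1 77.9 [-1.  -0.2 -0.8] 12.4
18.91 -180 -179.5 0.0 78.0 [-0.  -0.5 -1.6] 12.4
19.34 -160 -159.5 0.1 77.4 [ 0.6 -1.9 -0.5] 12.3
19.71 -145 -144.5 0.0 77.5 [ 0.2 -0.6 -0.4] 12.6
20.07 -130 -129.5 0.0 77.0 [ 0.4  0.2 -1. ] 12.6
20.4 -118 -117.6 -0.0 77.0 [ 0.4  0.2 -2. ] 12.1
20.73 -106 -105.5 -0.0 76.5 [-0.4  0.2 -0.4] 12.6
```

View pics/m2.png

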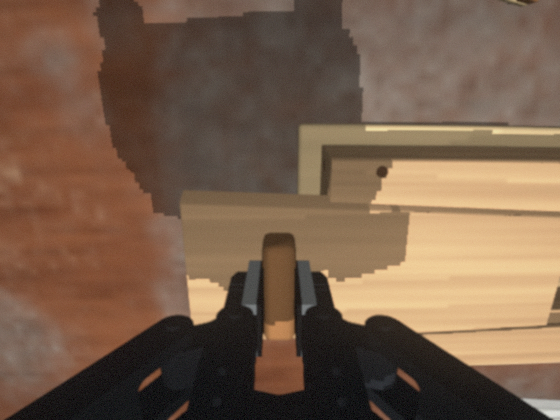

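The lid is under the rails and running free. I'll advance to 40 mm short, set it down, let go, and go behind the bar with the fingers shut.

Run:
```python
from h import *
def st(n=''):
    o=robot.get_obs();e=o['eef_pos'];d=e[:2]-CB
    print(n,round(o['t'],2),(d@BX).round(1),(d@BY).round(1),e[2].round(1),o['ft_force'].round(1),round(o['opening'],1));return o
robot.line_to(bw(-86,0,76.5),velocity=70);st()
for z in (76,75.5,75):
    robot.line_to(bw(-86,0,z),velocity=40);o=st()
    if o['ft_force'][2]>3:break
robot.move_gripper(34);st('open')
s=robot.snapshot('wrist');cv2.imwrite('pics/r1.png',s['image'])
robot.line_to(bw(-86,0,105),velocity=150)
robot.line_to(bw(-118,0,105),velocity=150);robot.move_gripper(0,60)
robot.line_to(bw(-118,0,77),velocity=120);st('behind')
F=[]
for i in range(6): robot.dwell(.02);F.append(robot.get_obs()['ft_force'])
print(np.mean(F,0).round(2),np.std(F,0).round(2))
s=robot.snapshot('wrist');cv2.imwrite('pics/r2.png',s['image'])
```

```text
21.21 -85.3 0.1 76.5 [-1.5  1.1  0.9] 12.1
 21.46 -85.5 0.1 76.4 [-3.7  3.7  4.7] 12.8
open 21.8 -86.4 -0.1 75.8 [ 0.1  0.6 -0.9] 34.2
behind 23.37 -118.0 0.8 76.3 [ 0.1 -1.  -0.4] -0.1
[ 0.04 -0.   -0.11] [0.25 0.5  0.44]
```

View pics/r2.png

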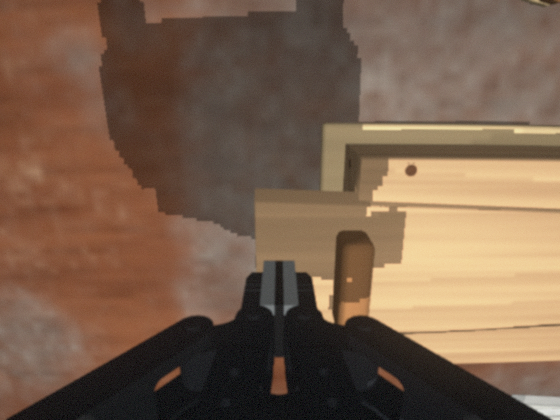

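The shut fingers stand behind the bar (bar at (355,275), fingers at (280,280)). I'll push in small steps by feel.

```bash
cat > push.py <<'E'
from h import *
Z=77
def rd(n=4):
    F=[];E=[]
    for i in range(n):
        o=robot.get_obs();F.append(o['ft_force']);E.append(o['eef_pos'])
        if i<n-1: robot.dwell(.012)
    F=np.array(F);f=F[:,:2]@BX
    return -f.mean(),-f.min(),o['t'],((np.mean(E,0)[:2]-CB)@BX), F.mean(0)
def push(x,xfast,xmax,target=14.6,lim=16.5):
    mode=0;tr=[]
    while x<xmax:
        m,pk,t,xe,F=rd(3 if mode==0 else 5)
        tr.append((x,m))
        if mode or len(tr)%6==1: print(round(t,2),round(x,2),round(xe,1),'f',round(m,2),'pk',round(pk,2),F.round(1))
        if m>=target or pk>lim: break
        if m>3.0: mode=1
        step=(2.0 if x<xfast else .5) if not mode else (.25 if m<8 else .12)
        x+=step
        robot.line_to(bw(x,0,Z),velocity=40 if not mode else 10)
    return x
E
python3 - <<'E'
from push import *
x=push(-118,-82,-40)
print('end',x,robot.get_obs()['t'])
E
```

```text
23.53 -118 -117.9 f 0.1 pk 0.84 [-0.3 -0.1 -0.3]
25.13 -106.0 -105.9 f -0.33 pk 0.08 [-0.5  0.3  0.1]
26.73 -94.0 -93.8 f -0.01 pk 0.19 [ 0.5 -0.   0.7]
28.33 -82.0 -81.8 f 0.31 pk 0.6 [ 0.1 -0.3  0.7]
29.93 -79.0 -79.0 f 1.3 pk 1.4 [-0.7 -1.3  0.7]
31.53 -76.0 -76.0 f 1.7 pk 2.01 [-1.6 -1.7  0.6]
32.62 -74.25 -74.3 f 2.8 pk 2.91 [-1.8 -2.8  1.3]
32.9 -74.0 -74.0 f 3.41 pk 4.02 [-2.3 -3.4  0.8]
33.18 -73.75 -73.8 f 3.32 pk 3.6 [-2.6 -3.3  0.7]
33.47 -73.5 -73.5 f 3.35 pk 3.76 [-2.2 -3.3  0.9]
33.75 -73.25 -73.3 f 3.92 pk 4.44 [-2.7 -3.9  1.1]
34.03 -73.0 -73.0 f 4.17 pk 4.86 [-3.2 -4.1  1.3]
34.32 -72.75 -72.8 f 4.29 pk 4.98 [-3.  -4.2  1.2]
34.6 -72.5 -72.5 f 3.58 pk 3.95 [-3.1 -3.5  1.3]
34.88 -72.25 -72.3 f 4.37 pk 4.73 [-3.  -4.3  1.3]
35.17 -72.0 -72.1 f 4.2 pk 4.89 [-2.9 -4.1  1.6]
35.45 -71.75 -71.8 f 4.41 pk 5.58 [-2.9 -4.3  1.3]
35.73 -71.5 -71.6 f 4.32 pk 5.15 [-3.2 -4.3  1.5]
36.02 -71.25 -71.3 f 4.51 pk 4.81 [-3.2 -4.4  1.4]
36.3 -71.0 -71.1 f 4.61 pk 4.96 [-3.5 -4.5  1.5]
36.58 -70.75 -70.9 f 4.49 pk 5.26 [-2.9 -4.4  1.4]
36.87 -70.5 -70.6 f 4.45 pk 4.81 [-3.6 -4.4  1.6]
[... 1164 characters left out ...]
2.2]
43.67 -65.41 -67.3 f 11.03 pk 11.59 [ -3.2 -11.    2.7]
43.95 -65.29 -67.2 f 11.31 pk 12.8 [ -3.7 -11.2   2.6]
44.23 -65.17 -67.2 f 11.63 pk 12.05 [ -3.7 -11.5   2.7]
44.52 -65.05 -67.2 f 12.23 pk 12.8 [ -3.2 -12.2   2.9]
44.8 -64.93 -67.2 f 12.67 pk 13.37 [ -3.3 -12.6   2.4]
45.08 -64.81 -67.2 f 13.31 pk 14.0 [ -3.8 -13.2   2.5]
45.37 -64.69 -67.1 f 12.94 pk 13.45 [ -3.7 -12.9   2.7]
45.65 -64.57 -67.1 f 13.31 pk 13.66 [ -3.5 -13.2   3.4]
45.93 -64.45 -67.1 f 13.87 pk 14.8 [ -3.6 -13.8   3. ]
46.22 -64.33 -67.0 f 14.47 pk 15.14 [ -3.4 -14.4   3.4]
46.5 -64.21 -67.0 f 14.58 pk 15.13 [ -3.3 -14.5   3.1]
46.78 -64.09 -67.0 f 15.0 pk 15.81 [ -3.3 -14.9   2.9]
end -64.08999999999992 46.7833
```

It wedged at 15.0 N (peak reading 15.8), but a steady sideways force of 3.4 N suggests it bears on one rail more. I'll ease off and press again from behind as the task advises.

Run:
```python
from push import *
robot.line_to(bw(-72,0,Z),velocity=30);robot.dwell(.15)
print(rd(5))
x=-69.
robot.line_to(bw(x,0,Z),velocity=20)
while x<-60:
    m,pk,t,xe,F=rd(5);print(round(t,2),round(x,2),round(xe,1),'f',round(m,2),'pk',round(pk,2),F.round(1))
    if m>=14.7 or pk>16.3: break
    x+=.5 if m<10.5 else (.25 if m<13 else .12)
    robot.line_to(bw(x,0,Z),velocity=10)
robot.line_to(bw(-76,0,Z),velocity=30);print(rd(5))
s=robot.snapshot('wrist');cv2.imwrite('pics/f1.png',s['image']);print(robot.get_obs()['t'])
```

```text
(np.float64(-0.24602901037812655), np.float64(0.40588785101958436), 47.3833, np.float64(-71.51127332208088), array([0.11037659, 0.24358756, 0.10040218]))
47.72 -69.0 -68.8 f 0.01 pk 0.76 [-0.4  0.   0.3]
48.0 -68.5 -68.5 f 0.04 pk 0.52 [ 0.1 -0.  -0.2]
48.28 -68.0 -68.0 f 0.07 pk 0.69 [-0.2 -0.1 -0.2]
48.57 -67.5 -67.7 f 1.23 pk 1.85 [-0.  -1.2 -0.2]
48.85 -67.0 -67.5 f 4.33 pk 5.31 [ 0.1 -4.3  0.5]
49.13 -66.5 -67.4 f 6.48 pk 6.79 [ 0.6 -6.5  0.7]
49.42 -66.0 -67.3 f 8.2 pk 8.76 [ 0.1 -8.2  1.1]
49.7 -65.5 -67.2 f 9.59 pk 10.17 [-0.2 -9.6  1. ]
49.98 -65.0 -67.1 f 11.62 pk 12.4 [ -0.1 -11.6   1.1]
50.27 -64.75 -67.1 f 12.28 pk 12.59 [  0.3 -12.3   1.6]
50.55 -64.5 -67.1 f 12.85 pk 13.04 [  0.1 -12.9   1.3]
50.83 -64.25 -67.0 f 13.73 pk 14.07 [ -0.1 -13.7   1.2]
51.12 -64.13 -67.0 f 13.91 pk 14.18 [  0.  -13.9   1.7]
51.4 -64.01 -67.0 f 14.34 pk 14.59 [  0.1 -14.3   1.8]
51.68 -63.89 -66.9 f 15.09 pk 15.51 [ -0.1 -15.1   1.8]
(np.float64(-0.1294802150250131), np.float64(0.19034097947509315), 52.2667, np.float64(-75.66974644861482), array([-0.09199258,  0.13160115, -0.32220452]))
52.3167
```

View pics/f1.png

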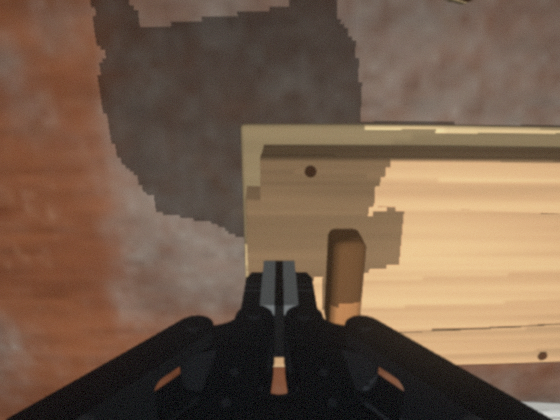

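The second press reached 15.1 N with no sideways force, the lid had not crept back, and the fingers are now clear of the bar. I'll retreat and check.

Run:
```python
from push import *
robot.line_to(bw(-82,0,125),velocity=150)
robot.move_to([470,110,250],down(np.pi/2));robot.dwell(.1)
o=robot.get_obs();s=robot.snapshot('wrist');cv2.imwrite('pics/g1.png',cv2.resize(s['image'][130:330,130:430],None,fx=2.6,fy=2.6,interpolation=cv2.INTER_CUBIC))
s2=robot.snapshot('scene');cv2.imwrite('pics/g2.png',s2['image']);print(o['t'],o['ft_force'])
import pickle;pickle.dump((s,o),open('g1.pkl','wb'))
```

```text
53.5333 [-0.67994625  0.40608418 -0.47308072]
```

View pics/g1.png

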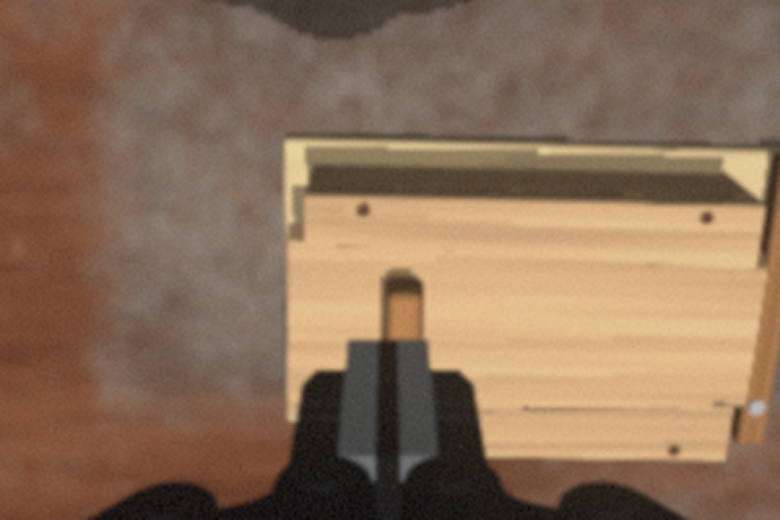

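View pics/g2.png

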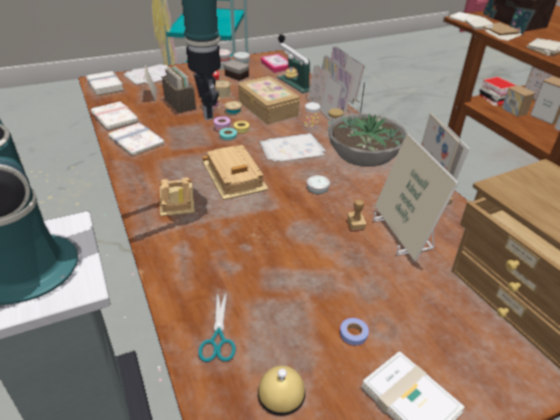

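The lid lies between the rails and the bystanders are unmoved. I want to be sure the wedge stopped it, and not the batten at crop (760,350).

Run:
```python
from h import *
import pickle
s,o=pickle.load(open('g1.pkl','rb'))
f=lambda L:np.array(L)/2.6+[130,130]
b=lambda P:np.c_[(P[:,:2]-CB)@BX,(P[:,:2]-CB)@BY].round(1)
print('lid tail',b(onz(s,f([(288,300),(290,380)]),47,o)),'lead',b(onz(s,f([(760,300),(757,370)]),47,o)))
print('bar far',b(onz(s,f([(402,290)]),64,o)))
print('rail ends',b(onz(s,f([(303,197),(765,203),(727,460)]),48,o)))
for z in (8,20,38,48): print('batten',z,b(onz(s,f([(766,260),(735,440),(765,440)]),z,o)).tolist())
cv2.imwrite('pics/g1z.png',cv2.resize(s['image'][170:320,380:480],None,fx=4,fy=4,interpolation=cv2.INTER_CUBIC))
# batten height: two views, using nail heads
D=pickle.load(open('views.pkl','rb'));s0,o0=D['box'];st=robot.snapshot('top')
n0=[400,212.7]; # near nail in wrist
nt=[[90+62/5,180+289/5]]
c1,d1=ray(s0,n0,o0);c2,d2=ray(st,nt)
A=np.c_[d1[0],-d2[0]];k=np.linalg.lstsq(A,c2-c1,rcond=None)[0];print('nail',(c1+k[0]*d1[0]).round(1),(c2+k[1]*d2[0]).round(1))
```

```text
lid tail [[-89.1  12. ]
 [-88.7 -21.4]] lead [[ 87.1  15.6]
 [ 90.4 -13.7]]
bar far [[-47.4  24.3]]
rail ends [[-83.2  52.6]
 [ 82.8  54. ]
 [ 84.  -53.3]]
batten 8 [[104.4, 16.6], [103.8, -69.2], [117.3, -69.0]]
batten 20 [[99.0, 21.2], [98.4, -61.6], [111.5, -61.5]]
batten 38 [[90.9, 28.2], [90.3, -50.3], [102.7, -50.2]]
batten 48 [[86.4, 32.0], [85.9, -44.1], [97.9, -43.9]]
nail [501.4 267.8  23.4] [500.6 265.5  22.3]
```

View pics/g1z.png

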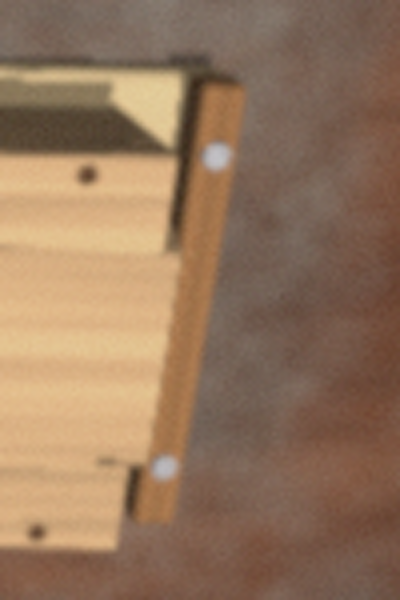

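The batten's top is at about z 23, well below the lid at z 38, so it can't have stopped the lid. The lid's origin is within about 1 mm of the box's, inside the ±12 mm range. I'm handing the job in.

Run:
```python
from bench import robot
robot.job_done();print(robot.get_obs()['t'])
```

```text
the job is handed in; nothing more can be done
the job is handed in; nothing more can be done
```

The pencil gift box is packed and handed in at about 54 s. The eraser lies flat beside the pencils, and the lid is wedged in the dovetailed way.

- **Lid fit:** I slid it in by its bar, let go 40 mm short, and pushed from behind with the fingers shut. It wedged at 15.0 N, but with about 3.4 N of sideways force. I eased off and pressed again, to 15.1 N with no sideways force. The highest force read was 15.8 N.
- **Last checks:** After the first press was eased off, the fingers met the bar again at the same place, so the lid had not crept back. The lid's origin measured within about 1 mm of the box's. The batten past the narrow end tops out at about 23 mm, well under the lid, so it was not what stopped it. The ink tin, stamp and tape roll look unmoved and the gripper was clear.
- **Disagreement:** The top and wrist cameras put the box centre about 5 mm apart along its length. I used the wrist value, which matched the given box size better.
- **Not tested:** I did not tug the lid to prove it tight.

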